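# Mount the filter beside the amplifier

## Task

Lift the black filter module out of the yellow parts bin, set it down (do not drop it) on its feet on the aluminium tray, on the wide empty side of the gold-coloured amplifier that is bolted there, and slide it up until its long side is flush against the amplifier's long side, with no gap and the ends of the two cases level. Leave the blue module in the bin as it lies, and do not disturb the two rubber caps and the screwdriver on the bench.

Things in the scene. Friction and masses are not known exactly. Their poses are not given: they have to be found in the camera images.
- filter: Loose black module, 350 g give or take, in the bin side by side with the blue one, about 50 mm between them, long sides roughly along the bin's x: sizes in mm: case 96 long (x), 50 wide (y), 40 high; each short end has a foot (15 long, 4 high) and a connector 16 thick, 15 long, 24 up; 126 over all, same both ways round. Origin: centre of underside
- attenuator: Bystander: loose blue module of exactly the filter's shape and size, in the bin next to it (which of the two is on which side varies). Origin: centre of the underside.
- bin: Fixed yellow open-topped bin, 170 mm (its x) x 220 mm (its y) outside, 55 mm high, walls and floor 5 mm thick. Origin: centre of the underside, z up.
- tray: Fixed aluminium tray, a flat plate 170 mm (its x) x 250 mm (its y), its top 12 mm above the bench, no rim. Origin: centre of the underside. The amplifier is bolted on it, 55 mm towards its +y; the side towards -y is empty.
- amplifier: Gold-coloured, fins to 48 high, bolted to the tray, axes parallel to the tray's; sizes in mm: case 96 long (x), 50 wide (y), 40 high; each short end has a foot (15 long, 4 high) and a connector 16 thick, 15 long, 24 up; 126 over all, same both ways round. Origin: centre of underside, on the tray's top. Filter home: against its y = -25 face, origin at x 0, y -50, z 0 in this frame.
- cap_a: Bystander: loose black rubber dust cap standing on the bench, 22 mm diameter, 20 mm high. Origin: centre of the underside.
- cap_b: Bystander: second dust cap, the same as the first.
- screwdriver: Bystander: loose screwdriver with a red handle, 190 mm long, lying on the bench beyond the work. Origin: underside, near its middle; its x axis runs along it.
Mind the look-alikes: they are no part of the job. What is meant by the filter is not red or turquoise, and is the larger of those in its own colour.

How it is judged:
On the way, in this order (a step that is already met when the one before it is completed fails the run):
1. the filter has been lifted clear of the bin: its underside above the rim (z of filter in the frame of bin above 0.06 m), for 0.1 s.
2. the filter stands upright on the tray (angle between filter's own z axis and vertical below 0.06 rad and z of filter in the frame of tray between 0.009 and 0.015 m and contact force between filter and tray above 0.3 N), for 0.1 s.
At the end, for the whole second after the job is handed in: The filter stands upright (within 0.06 rad) on the tray's top (within 3 mm), at rest, its long side against the amplifier's -y long side with a gap under 2 mm, parallel within 0.04 rad, the case ends level within 7 mm; the blue module lies in the bin (angle between filter's own z axis and vertical below 0.06 rad and z of filter in the frame of tray between 0.009 and 0.015 m and y of filter in the frame of amplifier between -0.052 and -0.048 m and x of filter in the frame of amplifier between -0.007 and 0.007 m and angle between the x axis of filter and the x axis of amplifier, either way round below 0.04 rad and linear speed of filter below 0.01 m/s and angular speed of filter below 0.1 rad/s and x of attenuator in the frame of bin between -0.05 and 0.05 m and y of attenuator in the frame of bin between -0.1 and 0.1 m and z of attenuator in the frame of bin below 0.02 m); the robot touches nothing.
It fails at once if the filter is let fall: touched by nothing while more than 15 mm above its resting height on the tray (z of filter in the frame of tray above 0.027 m and contact force between filter and anything else below 0.01 N).
It fails at once if the blue module is shifted by more than 20 mm or tipped by more than 0.3 rad (distance of attenuator from where it was at the start of the episode above 0.02 m or angle between attenuator's own z axis and vertical above 0.3 rad).
It fails at once if a cap or the screwdriver is shifted by more than 20 mm (distance of any of cap_a, cap_b, screwdriver from where it was at the start of the episode above 0.02 m).
It also fails if it takes over 48 s, if anything falls off the work surface, if the arm or the gripper's body presses on something with over 40 N, if the wrist force passes 120 N, or if a joint passes its speed limit or range.

## Robot

A 6-joint arm with a two-finger parallel gripper is mounted at the origin on the work surface. World frame = base frame: x ahead of the robot, y to its left, z up, the work surface at z = 0. Lengths are in m, angles in rad, forces in N, time in s.
With the tool pointing down it reaches from about 0.275 to 0.725 m from the base axis. Payload 5.6 kg.
Tool frame: the origin (TCP) lies at the very end of the fingers, on their centre line; the grasp point (between the pads) lies hold_point_z behind it (hold_point_z is the distance from the TCP to the grasp point, in m); z points along the fingers, y is the line along which they close (so a half turn about z gives the same grasp; the last joint's range is limited). The gripper opens to 85 mm and grips with 20 to 120 N. Pads are 22 mm wide; open, the fingers measure 114 mm over their backs; the gripper's body (76 mm by 85 mm) begins 54 mm behind the grasp point. The pads swing forward as they close: fully open they stand 13 mm farther back than shut.
Start: joints at [1.504, 0.255, 0.108, 0, -1.424, -0.285], TCP at [0.189, 0.516, 0.231] pointing down, gripper open.
Joint ranges: [-2.95, 2.95], [-1.21, 1.97], [-1.09, 1.5], [-2.87, 1.71], [-2.94, -0.07], [-3.05, 3.05]. Speed limits (rad/s): [2.57, 2.57, 3.14, 3.14, 3.14, 3.14].

## Interface

Orientations are given as a 3x3 rotation matrix whose columns are the frame's x, y, z axes.
In Python, from rig import * gives the robot as it stands. The module is installed in compiled form; this text tells all that it offers.
- The arm moves only by the shell command python3 -m creep 'ROWS' [FORCE]. ROWS is a JSON object of lists of equal length, an entry for each row: "grip": the opening, from 0 (shut) to 1 (fully open); "travel": the shift along the world's x, y, z in mm, a list of three; "turn": the turn about the world's z in rad. In form: {"grip": [grip, ...], "travel": [[x, y, z], ...], "turn": [turn, ...]}. A call has 1 to 12 rows; each row shifts and turns the commanded pose from where the row before left it; what a row does not reach is not made up. A row lasts 1/12 s, in which the tool goes at most 41.7 mm and 7.16 degrees, less where a joint would pass 70% of its speed; a pose out of reach is approached as far as the arm can. A call is refused whole if a number of a shift passes 41.7 or a number of a turn 0.125, either way. A call with a gripper value outside its range is refused whole. The fingers move at their own pace and stop on an object; FORCE is the grip in N (left out, the last holds). Time passes only in rows, so rows that do not move let the fingers close. It gives the time, the measured TCP pose, the force, the opening and the grip force at its end, in the units of the state.
- get_state(): the state, without advancing time (a new reading comes with each control period).
- snapshot(name): name is "scene" or "top"; returns the picture (480x640x3 uint8, red, green, blue); there is no depth.
- get_calibration(name): a dict with "fx", "fy", "cx", "cy" (pixels), "xyz" and "rotation" of the camera in the world. Camera axes: x right, y down, z forward; pixel columns grow to the right and rows downward; lengths in m; the calibration is good to about 2 mm. A picture is of the moment at which its call begins. get_calibration takes no time and is no camera call.
- hand_in(): hands the job in; it is judged then, once.
Trained networks look in the newest picture that a camera, given by its name, has taken for a name from the list of things; names that differ only in an ending like _2 or _b are one class to them, and where a whole thing is asked for, a point or a joint stands for the part that bears it (a point fixed in the world has none). Each returns a list of dicts, best first, with "conf" (0 to 1); they miss things now and then, are a little off and sometimes report something else, mostly with a low value. They report only what shows in the picture. A call takes as long as a camera call. They do not tell look-alikes from the thing itself.
- look_for(target, camera): "box" ([left, top, right, bottom] in pixels, round what is visible of it).
- cut_out(target, camera): "mask" (480x640 bool, what is visible of it) and "box" ([left, top, right, bottom] in pixels, round what is visible of it).
- landmark_of(target, camera): "pixel" ([column, row] in pixels: a listed point, or the origin of a listed thing).
The state is a dict: "time_s": time; "joints": joint angles; "qd": joint speeds; "joint_efforts": joint torques, N m; "eef_pos": TCP position; "eef_rot": TCP orientation; "ft_force": force on the tool from outside, world axes, zero at the start; "torque": the same for the moment, N m; "finger_gap": finger opening in m; "grip_force": force on a finger pad.
Only numpy, scipy, OpenCV 4.12 (cv2) and the standard library are available. Lean on these libraries where they do the work, as an engineer would, in place of code of your own. Each camera call takes 0.05 s, during which the arm holds its last target. There are 200 camera calls.

## Working session

There is one attempt and no reset: what is moved stays moved. The work goes in short steps, Python scripts to look and compute and a shell command to move; the robot and the scene stay as the last step left them, time stands still between calls to the robot, and variables do not carry over. Pictures are saved under pics/ and viewed, at most 11 in all, crops included, and the job is handed in when it is done.

```bash
mkdir -p pics
python3 - <<'E'
from rig import *
import cv2
for n in("scene","top"):
    cv2.imwrite(f"pics/{n}0.png",snapshot(n)[:,:,::-1])
    c=get_calibration(n);print(n,c)
    for t in("filter","attenuator","bin","tray","amplifier"):
        print(t,[(round(d["conf"],2),[round(float(v)) for v in d["box"]]) for d in look_for(t,n)][:4],[(round(d["conf"],2),[round(float(v)) for v in d["pixel"]]) for d in landmark_of(t,n)][:4])
s=get_state();print(s)
E
```

```text
scene {'fx': 479.94488808895716, 'fy': 479.94488808895716, 'cx': 314.9739252429653, 'cy': 237.8754173020489, 'xyz': array([0.87406133, 0.4764469 , 0.55389679]), 'rotation': array([[-0.84807754,  0.3367253 , -0.40912169],
       [ 0.52954291,  0.5658186 , -0.6320076 ],
       [ 0.01867571, -0.75263894, -0.65816855]])}
filter [(0.8, [252, 274, 306, 318]), (0.69, [490, 240, 542, 289]), (0.63, [390, 290, 475, 345])] [(0.76, [277, 300]), (0.71, [429, 324]), (0.62, [513, 272]), (0.6, [267, 386])]
attenuator [(0.56, [427, 333, 523, 409])] [(0.66, [473, 377])]
bin [(0.84, [359, 261, 567, 442])] [(0.6, [447, 353])]
tray [(0.65, [215, 141, 361, 227]), (0.17, [365, 226, 376, 238])] [(0.74, [285, 181])]
amplifier [(0.84, [269, 160, 340, 213])] [(0.56, [304, 192])]
top {'fx': 492.5601554294686, 'fy': 492.5601554294686, 'cx': 327.55105359111616, 'cy': 238.14782261917262, 'xyz': array([0.50677724, 0.00570012, 0.85547314]), 'rotation': array([[ 0.01033505, -0.99839077,  0.05575886],
       [-0.99988067, -0.01095857, -0.01088837],
       [ 0.01148189, -0.05563968, -0.99838489]])}
filter [(0.92, [217,
[... 510 characters left out ...]
, -2.84600754e-01]), 'qd': array([-4.24683737e-04, -3.01389187e-04, -9.67666575e-04,  5.20109169e-05,
       -1.43928297e-03,  1.82962764e-03]), 'joint_efforts': array([-4.46305567e-04, -3.86413801e+01,  2.38077450e+01,  5.36810517e+00,
       -4.61393047e-04, -1.14133923e-05]), 'eef_pos': array([0.18949853, 0.51632651, 0.23127075]), 'eef_rot': array([[ 9.38754900e-01, -3.44585602e-01,  3.07257115e-06],
       [-3.44585602e-01, -9.38754900e-01, -8.61097877e-06],
       [ 5.85161053e-06,  7.02483473e-06, -1.00000000e+00]]), 'ft_force': array([-1.59702903, -0.04017128, -0.57749639]), 'torque': array([-0.00751257, -0.06420129,  0.02669894]), 'grip_force': 0.0, 'finger_gap': 0.08547699228339427}
```

View pics/top0.png

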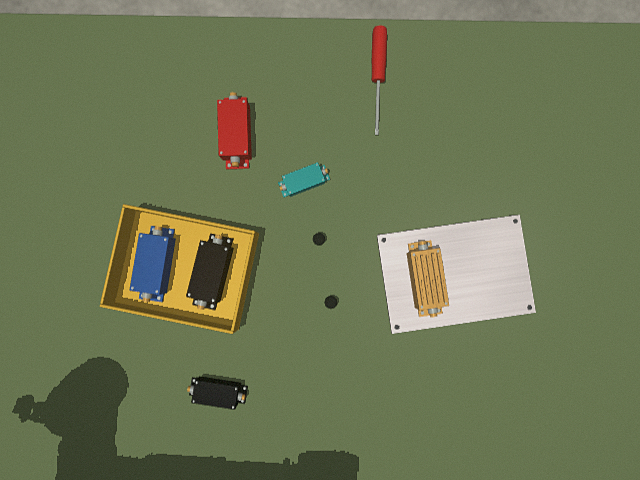

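View pics/scene0.png

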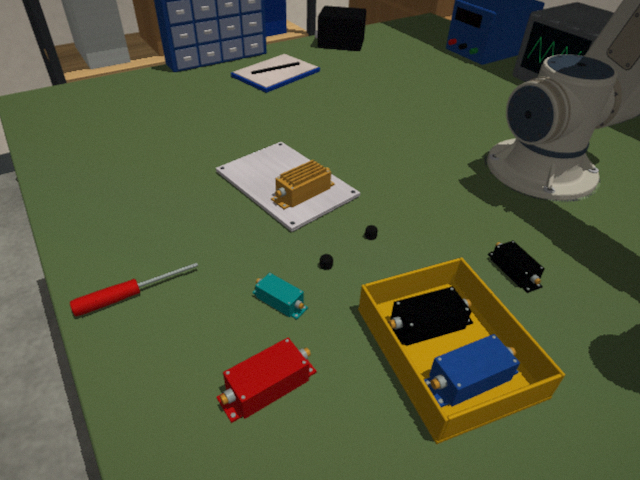

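```bash
cat > h.py <<'E'
from rig import *
import numpy as np, cv2, rig
def ray(p,n,z):
    c=get_calibration(n);R=np.array(c["rotation"]);o=np.array(c["xyz"])
    d=R@np.array([(p[0]-c["cx"])/c["fx"],(p[1]-c["cy"])/c["fy"],1]);return (o+d*(z-o[2])/d[2])[:2]
def proj(P,n):
    c=get_calibration(n);q=(np.array(P)-c["xyz"])@np.array(c["rotation"]);return q[:,:2]/q[:,2:]*[c["fx"],c["fy"]]+[c["cx"],c["cy"]]
def rect(mask,n,z,off=(0,0)):
    "min-area rectangle of the mask's largest blob, mapped on height z: centre, lengths, yaw of the long side"
    cs,_=cv2.findContours(mask.astype(np.uint8),0,cv2.CHAIN_APPROX_NONE);k=max(cs,key=cv2.contourArea)[:,0]
    w=np.array([ray(p+np.array(off),n,z) for p in k],np.float32)
    r=cv2.minAreaRect(w*1000);b=cv2.boxPoints(r);e=[b[1]-b[0],b[2]-b[1]];e.sort(key=np.linalg.norm)
    a=np.arctan2(e[1][1],e[1][0]);a=(a+np.pi/2)%np.pi-np.pi/2
    return np.round(r[0],1),np.round([np.linalg.norm(v) for v in e],1),round(float(a),3)
def outline(c,yaw,z0,n,L=.096,W=.05,H=.04):
    u=np.array([np.cos(yaw),np.sin(yaw)]);v=np.array([-u[1],u[0]])
    return proj([[*(np.array(c)+sx*L/2*u+sy*W/2*v),z] for z in(z0,z0+H) for sx,sy in((1,1),(1,-1),(-1,-1),(-1,1))],n)
E
python3 - <<'E'
from h import *
print([k for k in dir(rig) if not k.startswith('_')])
im=snapshot("top");hsv=cv2.cvtColor(im,cv2.COLOR_RGB2HSV)
H,S,V=[hsv[:,:,i].astype(int) for i in range(3)]
op=lambda m:cv2.morphologyEx(m.astype(np.uint8),cv2.MORPH_OPEN,np.ones((11,11)))
def win(m,l,t,r,b):
    o=np.zeros_like(m);o[t:b,l:r]=m[t:b,l:r];return o
g=(S<60)&(V>120); print("tray",rect(win(cv2.morphologyEx(g.astype(np.uint8),cv2.MORPH_CLOSE,np.ones((5,5))),360,200,560,345),"top",.012))
blk=win((V<60),175,225,245,315);print("filter",rect(op(blk),"top",.045),[round(x) for x in ray((210,271),"top",.045)*1000])
amp=win((S>100)&(H<30),395,230,460,330);print("amp",rect(op(amp),"top",.056))
bl=win((S>100)&(H>100),120,215,190,310);print("blue",rect(op(bl),"top",.045))
b=win((S>120)&(H>15)&(H<32),90,195,270,340);print("bin",rect(b,"top",.055))
for t in("cap_a","screwdriver"):print(t,[(d["conf"],np.round(ray(d["pixel"],"top",.02)*1000)) for d in landmark_of(t,"top")][:3])
a=im[200:410,95:265];a=cv2.resize(a,None,fx=2.8,fy=2.8,interpolation=cv2.INTER_CUBIC)
cv2.imwrite("pics/crop.png",a[:,:,::-1])
E
```

```text
['Unreachable', 'cut_out', 'get_calibration', 'get_state', 'hand_in', 'hold_point_z', 'landmark_of', 'look_for', 'snapshot']
tray (array([ 496.1, -224. ]), array([171.2, 249.8], dtype=float32), -1.417)
filter (array([495.1, 189.6]), array([56. , 94.9], dtype=float32), -0.22) [496, 189]
amp (array([ 487.1, -166.1]), array([54.7, 95.4], dtype=float32), 0.134)
blue (array([507.9, 288.8]), array([49.3, 94.3], dtype=float32), -0.13)
bin (array([499.8, 235.8]), array([171. , 227.3], dtype=float32), 1.379)
cap_a [(0.62, array([446., -14.])), (0.58, array([551.,   6.]))]
screwdriver [(0.66, array([825., -85.]))]
```

View pics/crop.png

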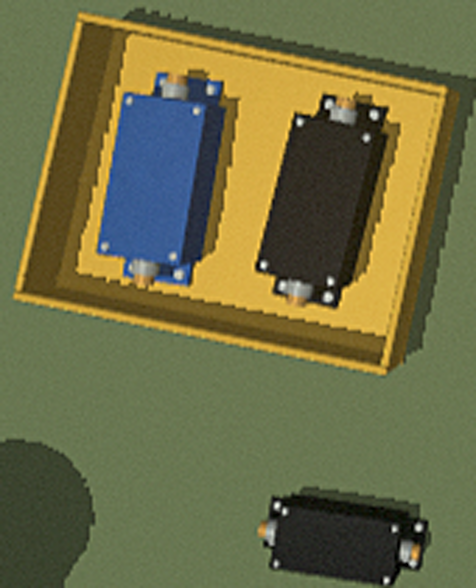

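The two black candidates are the one in the bin at (210,271) and the one on the bench at (217,392). The bin one is clearly larger, about 95 mm long against about 60 mm, and it lies beside the blue module, so it is the filter. The crop confirms this and shows its top-face screws clearly.

Run:
```python
from h import *
print("hp",hold_point_z)
s=np.array([[300,122],[366,138],[263,265],[330,282]])
w=np.array([ray(p/2.8+[95-.3,200-.3],"top",.045) for p in s])*1000
b=np.array([ray(p/2.8+[95-.3,200-.3],"top",.045) for p in [[128,99],[196,110],[104,246],[172,257]]@np.eye(2)])*1000
for q in(w,b):
    u=q[0]-q[2]+q[1]-q[3];v=q[0]-q[1]+q[2]-q[3]
    print(q.mean(0).round(1),np.arctan2(u[1],u[0]),np.arctan2(-v[0],v[1]),np.linalg.norm(u)/2,np.linalg.norm(v)/2)
t=np.array([[383.5,239.5],[516,221],[396.5,327],[529,308]])
w=np.array([ray(p,"top",.012) for p in t])*1000;print(w.round(1),w.mean(0))
R=get_state()["eef_rot"];print("tool y yaw",np.arctan2(R[1,1],R[0,1]))
c=np.array([.494,.1925])
for n in("top","scene"):print(outline(c,-.19,.005,n).round(0).tolist())
for n in("top","scene"):print(outline((.4877,-.1697),.154,.012,n).round(0).tolist())
```

```text
hp 0.0187
[494.9 193.5] -0.2258472855393614 -0.23230383503531166 86.10993015198439 40.0832952701559
[507.8 289.8] -0.1313445004109197 -0.1499142752923538 86.68030687942729 40.228451101183786
[[ 552.6  -99.6]
 [ 587.1 -328.5]
 [ 403.8 -122.3]
 [ 438.1 -349.2]] [ 495.39810741 -224.89393921]
tool y yaw -1.9225423859917719
[[205.0, 242.0], [233.0, 247.0], [221.0, 302.0], [193.0, 297.0], [199.0, 240.0], [229.0, 247.0], [216.0, 304.0], [186.0, 298.0]]
[[406.0, 347.0], [389.0, 320.0], [445.0, 303.0], [464.0, 327.0], [410.0, 328.0], [392.0, 302.0], [451.0, 285.0], [471.0, 309.0]]
[[406.0, 252.0], [434.0, 248.0], [443.0, 304.0], [414.0, 308.0], [410.0, 251.0], [440.0, 247.0], [449.0, 306.0], [419.0, 310.0]]
[[291.0, 208.0], [274.0, 196.0], [313.0, 178.0], [329.0, 189.0], [290.0, 190.0], [274.0, 178.0], [313.0, 160.0], [330.0, 172.0]]
```

```bash
python3 -m creep '{"grip":[0.85,0.85,0.85,0.85,0.85,0.85,0.85,0.85,0.85,0.85,0.85,0.85],"travel":[[25.5,-27,-7],[25.5,-27,-7],[25.5,-27,-7],[25.5,-27,-7],[25.5,-27,-7],[25.5,-27,-7],[25.5,-27,-7],[25.5,-27,-7],[25.5,-27,-7],[25.5,-27,-7],[25.5,-27,-7],[25,-26,-7]],"turn":[0.01,0.01,0.01,0.01,0.01,0.01,0.01,0.01,0.01,0.01,0.011,0.011]}' 60
python3 -m creep '{"grip":[0.85,0.85],"travel":[[0,0,-15],[0,0,0]],"turn":[0,0]}'
python3 - <<'E'
from h import *
s=get_state();R=s["eef_rot"];print(s["eef_pos"],np.arctan2(R[1,1],R[0,1]),s["finger_gap"])
cv2.imwrite("pics/a1.png",snapshot("top")[150:390,40:360,::-1].repeat(2,0).repeat(2,1))
E
```

```text
time_s: 2.25
eef_pos: [0.4961, 0.1917, 0.1472]
eef_rot: [[0.974, -0.227, 0.0], [-0.227, -0.974, 0.0], [0.0, -0.0, -1.0]]
ft_force: [0.8, 1.5, 0.1]
finger_gap: 0.0721
grip_force: 0.0
time_s: 2.42
eef_pos: [0.4944, 0.1911, 0.1294]
eef_rot: [[0.973, -0.232, -0.005], [-0.232, -0.973, -0.002], [-0.004, 0.003, -1.0]]
ft_force: [-0.1, 0.2, -1.5]
finger_gap: 0.0728
grip_force: 0.0
[0.49441539 0.19109124 0.12942173] -1.8046920589130275 0.0728201247022951
```

View pics/a1.png

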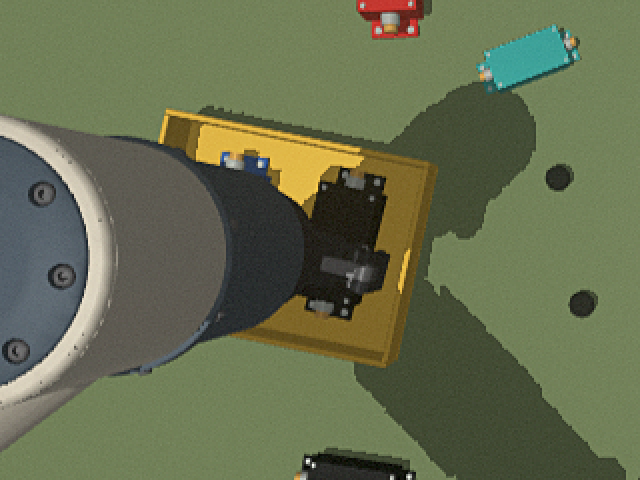

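The fingers are above the filter, with the right finger at crop (365,270). I'll check this in the scene view before lowering.

Run:
```python
from h import *
s=get_state();R=s["eef_rot"];p=s["eef_pos"];im=snapshot("scene").copy()
o=proj([p+y*R[:,1]-R[:,2]*z for y in(-.036,0,.036) for z in(0,.0187)]+[p],"scene");print(o.round())
for q in o: cv2.circle(im,tuple(int(v) for v in q.round()),1,(0,255,0),-1)
f=outline((.4949,.1935),-.229,.005,"scene").astype(int)
cv2.polylines(im,[f[4:]],True,(255,0,0))
print(proj([p+.036*R[:,1]],"top"))
cv2.imwrite("pics/a2.png",cv2.resize(im[150:430,340:600],None,fx=2.1,fy=2.1)[:,:,::-1])
```

```text
[[458. 281.]
 [461. 270.]
 [443. 261.]
 [446. 250.]
 [429. 243.]
 [432. 232.]
 [443. 261.]]
[[218.2209399 278.6955563]]
```

View pics/a2.png

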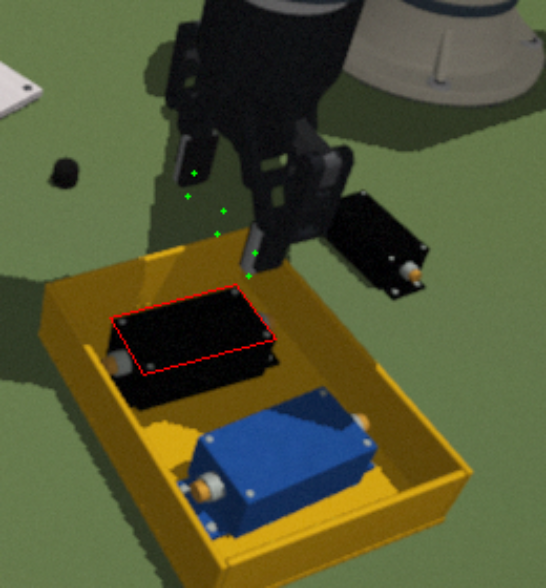

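The outline lies on the filter's top face and the fingers straddle it, so I'm lowering and gripping.

```bash
python3 -m creep '{"grip":[0.85,0.85,0.85,0.85,0.85,0.85,0.85,0.85],"travel":[[0.5,2,-20],[0,0,-20],[0,0,-20],[0,0,-20],[0,0,-20],[0,0,-12],[0,0,-8],[0,0,0]],"turn":[0.004,0,0,0,0,0,0,0]}'
python3 -m creep '{"grip":[0.5,0.5,0.5,0.5,0.5,0.5,0.5,0.5],"travel":[[0,0,0],[0,0,0],[0,0,0],[0,0,0],[0,0,0],[0,0,0],[0,0,0],[0,0,0]],"turn":[0,0,0,0,0,0,0,0]}' 60
```

```text
time_s: 3.18
eef_pos: [0.4946, 0.1959, 0.0117]
eef_rot: [[0.975, -0.222, -0.001], [-0.222, -0.975, -0.001], [-0.001, 0.001, -1.0]]
ft_force: [-0.2, -0.0, 0.0]
finger_gap: 0.0725
grip_force: 0.0
time_s: 3.85
eef_pos: [0.4962, 0.1959, 0.014]
eef_rot: [[0.975, -0.223, 0.002], [-0.223, -0.975, 0.001], [0.002, -0.002, -1.0]]
ft_force: [-2.7, -0.3, 6.0]
finger_gap: 0.0493
grip_force: 64.8
```

```bash
python3 -m creep '{"grip":[0.4,0.4,0.4,0.4,0.4,0.4,0.4,0.4,0.4],"travel":[[0,0,5],[0,0,12],[0,0,18],[0,0,20],[0,0,20],[0,0,15],[0,0,10],[0,0,0],[0,0,0]],"turn":[0,0,0,0,0,0,0,0,0]}'
python3 - <<'E'
from h import *
im=snapshot("scene");s=get_state();print(s["eef_pos"],s["finger_gap"])
cv2.imwrite("pics/a3.png",im[100:440,230:600,::-1])
E
```

```text
time_s: 4.6
eef_pos: [0.4951, 0.1953, 0.1119]
eef_rot: [[0.975, -0.224, -0.001], [-0.224, -0.975, 0.001], [-0.001, -0.0, -1.0]]
ft_force: [0.2, -0.2, -5.4]
finger_gap: 0.0492
grip_force: 63.7
[0.49465956 0.19505935 0.11114292] 0.0487597528357374
```

View pics/a3.png

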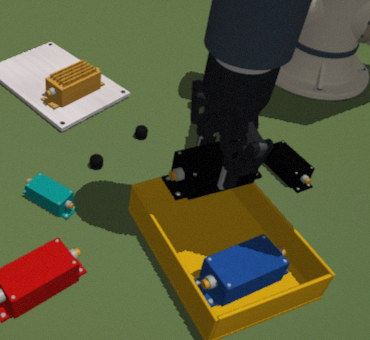

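The filter is held level and the blue module is undisturbed. I'm carrying it over the tray.

```bash
python3 -m creep '{"grip":[0.4,0.4,0.4,0.4,0.4,0.4,0.4,0.4,0.4,0.4,0.4,0.4],"travel":[[0,-15,0],[0,-25,0],[0.5,-37,0],[0.5,-40,0],[0.5,-40,0],[0.5,-40,0],[0.5,-40,0],[0.5,-40,0],[0.5,-40,0],[0.5,-40,0],[0.5,-37,0],[0.5,-28,0]],"turn":[0.02,0.032,0.032,0.032,0.032,0.032,0.032,0.032,0.032,0.032,0.032,0.03]}'
python3 -m creep '{"grip":[0.4,0.4,0.4,0.4],"travel":[[0.5,-18,0],[0,-9,0],[0,0,0],[0,0,0]],"turn":[0.008,0,0,0]}'
python3 - <<'E'
from h import *
im=snapshot("top").copy();s=get_state();R=s["eef_rot"];print(s["eef_pos"],np.arctan2(R[1,1],R[0,1]),s["finger_gap"])
for c,y,z in(((.4875,-.170),.152,.012),((.5004,-.254),.152,.102)):
    f=outline(c,y,z,"top").astype(int);cv2.polylines(im,[f[4:]],True,(255,0,0))
cv2.imwrite("pics/a4.png",cv2.resize(im[190:370,360:600],None,fx=2.5,fy=2.5)[:,:,::-1])
E
```

```text
time_s: 5.65
eef_pos: [0.4991, -0.2293, 0.1105]
eef_rot: [[0.99, 0.144, -0.003], [0.144, -0.99, 0.0], [-0.003, -0.001, -1.0]]
ft_force: [0.6, 0.8, -5.0]
finger_gap: 0.0491
grip_force: 63.7
time_s: 5.98
eef_pos: [0.5003, -0.2533, 0.111]
eef_rot: [[0.989, 0.15, -0.002], [0.15, -0.989, 0.001], [-0.002, -0.001, -1.0]]
ft_force: [1.2, 0.7, -4.0]
finger_gap: 0.049
grip_force: 63.7
[ 0.50056173 -0.25280056  0.11137357] -1.418735276787679 0.04873955235633033
```

View pics/a4.png

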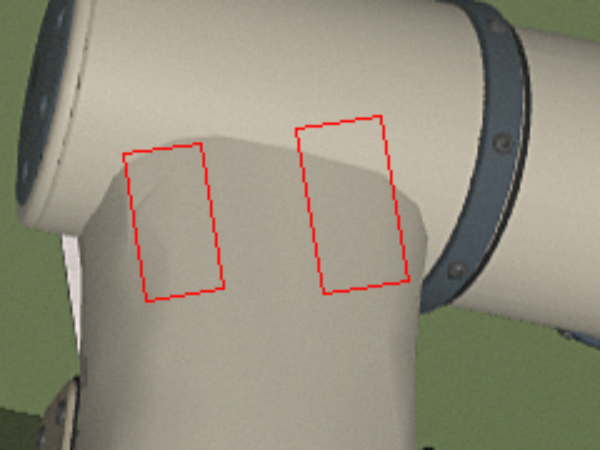

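The arm hides the tray from the top camera. I'm lowering most of the way, then feeling for contact.

```bash
python3 -m creep '{"grip":[0.4,0.4,0.4,0.4,0.4,0.4,0.4,0.4],"travel":[[0,0,-10],[0,0,-18],[0,0,-18],[0,0,-15],[0,0,-12],[0,0,-7],[0,0,-3],[0,0,0]],"turn":[0,0,0,0,0,0,0,0]}'
python3 -m creep '{"grip":[0.4,0.4,0.4,0.4,0.4],"travel":[[0,0,-1],[0,0,-1],[0,0,-1],[0,0,0],[0,0,0]],"turn":[0,0,0,0,0]}'
python3 - <<'E'
from h import *
im=snapshot("scene");cv2.imwrite("pics/a5.png",cv2.resize(im[80:260,190:430],None,fx=2.5,fy=2.5)[:,:,::-1])
E
```

```text
time_s: 6.7
eef_pos: [0.5007, -0.253, 0.0286]
eef_rot: [[0.988, 0.152, -0.001], [0.152, -0.988, 0.0], [-0.001, -0.001, -1.0]]
ft_force: [1.0, -0.6, -3.9]
finger_gap: 0.0491
grip_force: 63.7
time_s: 7.12
eef_pos: [0.5011, -0.2538, 0.0266]
eef_rot: [[0.988, 0.151, 0.001], [0.151, -0.988, -0.0], [0.001, 0.0, -1.0]]
ft_force: [-0.1, -0.2, -3.6]
finger_gap: 0.049
grip_force: 63.7
```

View pics/a5.png

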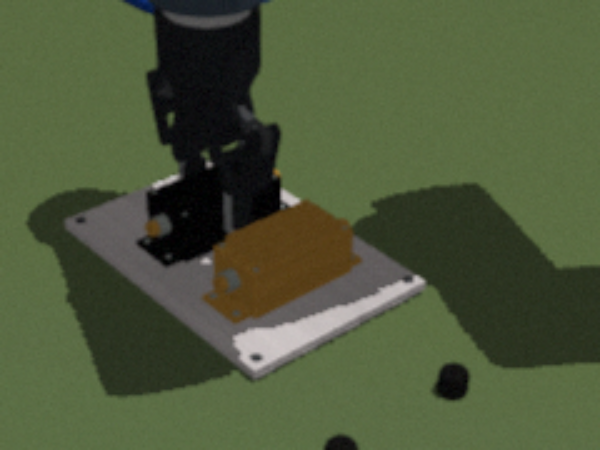

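The filter is beside the amplifier, parallel to it, with the finger clear in between, and it is not yet on the tray. I'm lowering to contact.

```bash
python3 -m creep '{"grip":[0.4,0.4,0.4,0.4,0.4],"travel":[[0,0,-1],[0,0,-1],[0,0,-1],[0,0,0],[0,0,0]],"turn":[0,0,0,0,0]}'
python3 -m creep '{"grip":[0.4,0.4,0.4,0.4],"travel":[[0,0,-1],[0,0,-1],[0,0,0],[0,0,0]],"turn":[0,0,0,0]}'
```

```text
time_s: 7.58
eef_pos: [0.5009, -0.2537, 0.0231]
eef_rot: [[0.988, 0.152, -0.0], [0.152, -0.988, 0.0], [-0.0, -0.0, -1.0]]
ft_force: [0.3, -0.5, -4.0]
finger_gap: 0.049
grip_force: 63.7
time_s: 7.92
eef_pos: [0.501, -0.2537, 0.0212]
eef_rot: [[0.988, 0.152, -0.0], [0.152, -0.988, 0.0], [-0.0, -0.0, -1.0]]
ft_force: [0.2, -0.1, -5.1]
finger_gap: 0.0491
grip_force: 63.7
```

```bash
python3 -m creep '{"grip":[0.4,0.4,0.4,0.4],"travel":[[0,0,-1],[0,0,-1],[0,0,0],[0,0,0]],"turn":[0,0,0,0]}'
python3 -m creep '{"grip":[0.4,0.4,0.4],"travel":[[0,0,-1],[0,0,0],[0,0,0]],"turn":[0,0,0]}'
```

```text
time_s: 8.25
eef_pos: [0.5011, -0.2538, 0.021]
eef_rot: [[0.988, 0.152, 0.001], [0.152, -0.988, -0.001], [0.001, 0.001, -1.0]]
ft_force: [-4.4, 3.2, 7.1]
finger_gap: 0.0492
grip_force: 65.0
time_s: 8.5
eef_pos: [0.5011, -0.2537, 0.0209]
eef_rot: [[0.988, 0.152, 0.001], [0.152, -0.988, -0.001], [0.001, 0.001, -1.0]]
ft_force: [-6.2, 4.9, 14.5]
finger_gap: 0.0491
grip_force: 66.0
```

The filter is firmly on the tray. I'm opening and lifting clear.

```bash
python3 -m creep '{"grip":[0.85,0.85,0.85,0.85,0.85,0.85,0.85,0.85,0.85,0.85],"travel":[[0,0,1],[0,0,0],[0,0,0],[0,0,0],[0,0,0],[0,0,10],[0,0,20],[0,0,30],[0,0,30],[0,0,15]],"turn":[0,0,0,0,0,0,0,0,0,0]}'
python3 -m creep '{"grip":[0,0,0,0,0,0],"travel":[[11,-40,0],[11,-40,0],[0,0,0],[0,0,0],[0,0,0],[0,0,0]],"turn":[0,0,0,0,0,0]}'
python3 - <<'E'
from h import *
im=snapshot("scene").copy();s=get_state();print(s["eef_pos"],s["finger_gap"])
for c,y,z in(((.4875,-.170),.152,.012),((.5008,-.2537),.152,.012)):
    f=outline(c,y,z,"scene").astype(int);cv2.polylines(im,[f[4:]],True,(255,0,0))
cv2.imwrite("pics/a6.png",cv2.resize(im[90:250,190:400],None,fx=3.5,fy=3.5)[:,:,::-1])
E
```

```text
time_s: 9.33
eef_pos: [0.5026, -0.2546, 0.129]
eef_rot: [[0.988, 0.152, 0.005], [0.152, -0.988, -0.003], [0.005, 0.003, -1.0]]
ft_force: [0.2, -0.4, -0.0]
finger_gap: 0.0726
grip_force: 0.0
time_s: 9.83
eef_pos: [0.5228, -0.3331, 0.1246]
eef_rot: [[0.988, 0.152, 0.0], [0.152, -0.988, 0.0], [0.0, -0.0, -1.0]]
ft_force: [0.7, 0.5, -1.3]
finger_gap: 0.0004
grip_force: 0.0
[ 0.52292698 -0.33295248  0.12475798] 0.000340822157760289
```

View pics/a6.png

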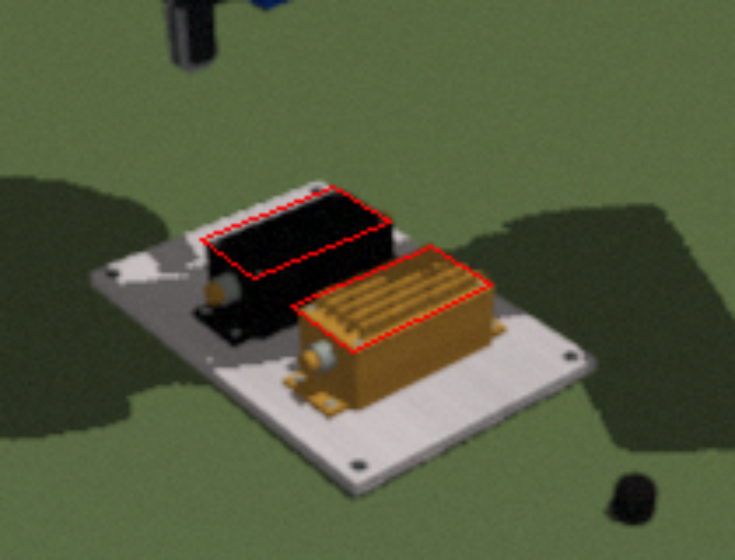

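The filter stands parallel to the amplifier with a gap of about 35 mm. I'll move in line behind its centre, lower, and push.

```bash
python3 -m creep '{"grip":[0,0,0,0,0,0,0,0],"travel":[[-10,0,-15],[0,0,-20],[0,0,-20],[0,0,-20],[0,0,-15],[0,0,-10],[0,0,-3],[0,0,0]],"turn":[0,0,0,0,0,0,0,0]}'
python3 -m creep '{"grip":[0,0,0,0,0,0,0,0,0],"travel":[[-1.5,10,0],[-1.5,10,0],[-1.5,10,0],[-0.8,5,0],[-0.8,5,0],[-0.8,5,0],[-0.8,5,0],[-0.8,5,0],[0,0,0]],"turn":[0,0,0,0,0,0,0,0,0]}'
```

```text
time_s: 10.55
eef_pos: [0.5129, -0.3332, 0.0211]
eef_rot: [[0.988, 0.152, -0.001], [0.152, -0.988, 0.0], [-0.001, -0.0, -1.0]]
ft_force: [-0.4, -0.3, -0.3]
finger_gap: -0.0001
grip_force: 0.0
time_s: 11.3
eef_pos: [0.5047, -0.2781, 0.0216]
eef_rot: [[0.988, 0.152, 0.001], [0.152, -0.988, -0.0], [0.001, 0.0, -1.0]]
ft_force: [0.3, -1.3, 0.2]
finger_gap: 0.0001
grip_force: 0.1
```

```bash
python3 -m creep '{"grip":[0,0,0,0,0],"travel":[[-0.6,4,0],[-0.6,4,0],[-0.6,4,0],[-0.3,2,0],[0,0,0]],"turn":[0,0,0,0,0]}'
python3 -m creep '{"grip":[0,0,0,0],"travel":[[-0.3,2,0],[-0.2,1,0],[0,0,0],[0,0,0]],"turn":[0,0,0,0]}'
python3 - <<'E'
from h import *
im=snapshot("scene");cv2.imwrite("pics/a7.png",cv2.resize(im[90:250,190:400],None,fx=3.5,fy=3.5)[:,:,::-1])
E
```

```text
time_s: 11.72
eef_pos: [0.5024, -0.2642, 0.0214]
eef_rot: [[0.988, 0.152, 0.0], [0.152, -0.988, 0.0], [0.0, -0.0, -1.0]]
ft_force: [0.7, -1.7, 1.0]
finger_gap: -0.0001
grip_force: 0.9
time_s: 12.05
eef_pos: [0.5019, -0.2615, 0.0212]
eef_rot: [[0.988, 0.152, 0.0], [0.152, -0.988, 0.0], [0.0, -0.0, -1.0]]
ft_force: [0.8, -2.8, 0.9]
finger_gap: -0.0002
grip_force: 1.2
```

View pics/a7.png

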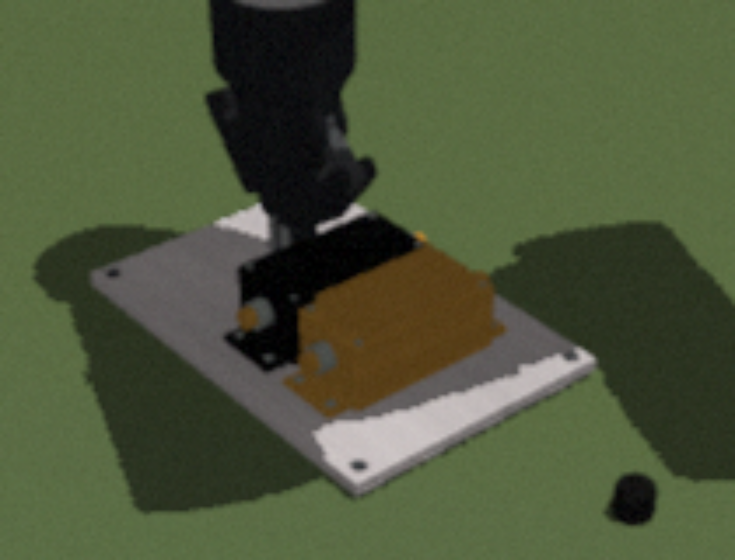

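The filter is parallel and nearly against the amplifier, with its feet ends at crop (230,340) and (290,380). I'll continue until the force rises.

```bash
python3 -m creep '{"grip":[0,0,0,0,0,0],"travel":[[-0.3,2,0],[-0.3,2,0],[-0.2,1,0],[-0.2,1,0],[0,0,0],[0,0,0]],"turn":[0,0,0,0,0,0]}'
python3 -m creep '{"grip":[0,0,0,0],"travel":[[-0.2,1,0],[-0.2,1,0],[0,0,0],[0,0,0]],"turn":[0,0,0,0]}'
```

```text
time_s: 12.6
eef_pos: [0.5014, -0.2581, 0.0216]
eef_rot: [[0.988, 0.152, 0.001], [0.152, -0.988, -0.004], [0.0, 0.004, -1.0]]
ft_force: [1.4, -12.8, -2.3]
finger_gap: -0.0001
grip_force: 7.0
time_s: 12.93
eef_pos: [0.5015, -0.258, 0.0222]
eef_rot: [[0.988, 0.153, 0.002], [0.153, -0.988, -0.007], [0.001, 0.007, -1.0]]
ft_force: [2.6, -22.3, -3.0]
finger_gap: -0.0004
grip_force: 10.8
```

The push is firmly against the stop, at about 22 N with no further motion. I'm backing off, rising, and checking.

```bash
python3 -m creep '{"grip":[0,0,0,0,0,0,0,0,0],"travel":[[0.8,-5,0],[1.5,-10,0],[3,-20,0],[0,0,20],[0,0,35],[0,0,35],[0,-30,35],[0,-40,25],[0,-40,0]],"turn":[0,0,0,0,0,0,0,0,0]}'
python3 -m creep '{"grip":[0,0,0,0,0],"travel":[[0,-40,0],[0,-30,0],[0,0,0],[0,0,0],[0,0,0]],"turn":[0,0,0,0,0]}'
python3 - <<'E'
from h import *
im=snapshot("scene").copy();t=snapshot("top").copy()
for i,n in((im,"scene"),(t,"top")):
  for c in((.4875,-.170),(.4951,-.2194)):
    f=outline(c,.152,.012,n).astype(int);cv2.polylines(i,[f[4:]],True,(255,0,0))
a=cv2.resize(im[110:240,200:370],None,fx=2.3,fy=2.3);b=cv2.resize(t[205:335,370:540],None,fx=2.3,fy=2.3)
cv2.imwrite("pics/a8.png",np.hstack([a,b])[:,:,::-1])
E
```

```text
time_s: 13.68
eef_pos: [0.5081, -0.3923, 0.1715]
eef_rot: [[0.988, 0.155, 0.008], [0.155, -0.988, -0.004], [0.008, 0.005, -1.0]]
ft_force: [1.3, 0.2, 1.0]
finger_gap: 0.0
grip_force: 0.0
time_s: 14.1
eef_pos: [0.5055, -0.4605, 0.1639]
eef_rot: [[0.988, 0.151, -0.001], [0.151, -0.988, 0.002], [-0.001, -0.002, -1.0]]
ft_force: [-0.0, 0.1, -0.3]
finger_gap: 0.0001
grip_force: 0.0
```

View pics/a8.png

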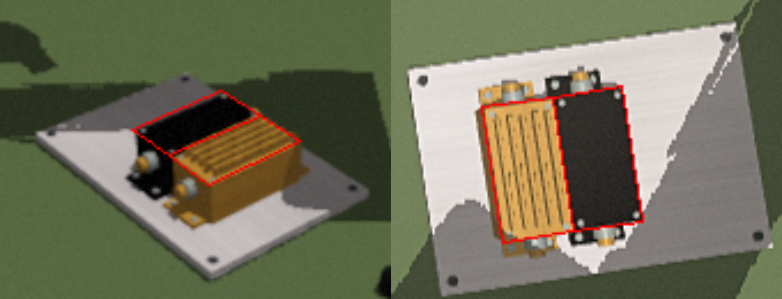

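Both views show the filter flush with the amplifier, parallel to it and with the case ends level, and its outline sits on the computed home. The arm is clear of everything.

```bash
python3 -c "
from rig import *
print(hand_in())"
```

```text
the job is handed in; nothing more can be done
None
```

The filter is on the tray, flush against the amplifier's long side with the case ends level, the blue module still in the bin, and the job is handed in; `hand_in()` returned no verdict.

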